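Load the solder reel stands

TASK

Get the soldering bench ready: on the stand with the tall spindle put the widest solder reel at the bottom, the middle-sized reel on top of it and then the black end cap over the spindle's end, and put the narrowest reel on the stand with the short spindle. Everything should sit fully down and level; leave the tin, batteries, multimeter and screwdriver where they lie.

Things in the scene. Friction and masses are not known exactly. Their poses are not given: they have to be found in the camera images.
- wide_reel: Solder reel, grey plastic flanges with silvery wire wound between, lying flat (axis upright): the widest of the three. Outer diameter 66 mm, height 28 mm, a round bore of 20 mm right through. About 0.25 kg. Origin: centre of its underside; z up along the axis. Grips like a plain cylinder.
- middle_reel: Solder reel of the same make, lying flat: outer diameter 50 mm, height 24 mm, bore 20 mm right through. About 0.15 kg. Origin: centre of its underside; z up along the axis.
- narrow_reel: Solder reel of the same make, lying flat: the narrowest, outer diameter 38 mm, height 24 mm, bore 20 mm right through. About 0.09 kg. Origin: centre of its underside; z up along the axis.
- cap: End cap of the tall stand: a black ribbed plastic knob with a closed, bevelled top, standing upright on its open end. Outer diameter 34 mm (36 mm over the ribs, which are only seen, not felt), height 26 mm; a blind hole 20 mm wide and 18 mm deep in its underside. About 0.04 kg. Origin: centre of its underside; z up. Fits over the end of the spindle and rests on the reel below.
- tall_stand: Reel stand with the tall spindle: dark steel ROUND base, 76 mm across and 10 mm thick, with an upright steel spindle of 10 mm diameter at its centre whose tapered tip is 77 mm above the table. Fixed to the bench. Origin: centre of the base's underside, on the spindle's axis, at table height; z up.
- short_stand: Reel stand with the short spindle: dark steel SQUARE base, 64 by 64 mm and 10 mm thick, with an upright steel spindle of 10 mm diameter at its centre whose tapered tip is 44 mm above the table. Fixed to the bench. Origin: centre of the base's underside, on the spindle's axis, at table height; z up.
- flux_tin: Bystander: closed round metal tin, 44 mm across, 19 mm high, no hole. Loose, to be left alone. Origin: centre of its underside.
- batteries: Bystander: four small green cells side by side, together about 50 (x) by 58 (y) by 14 mm high. Loose, to be left alone. Origin: centre of its underside.
- multimeter: Bystander: red and black multimeter lying on its back, 170 (x) by 78 (y) by 34 mm high. Loose, to be left alone. Origin: centre of its underside.
- screwdriver: Bystander: screwdriver with a blue handle lying flat along its own x axis, 170 mm long, under 35 mm high. Loose, to be left alone. Origin: at its middle, on the table.
Things that resemble listed ones, but are neither listed nor needed, are in the scene too. What is shaped like the narrow_reel but yellow is not meant. What is shaped like the cap but red is not meant.

How it is judged:
By the outcome, as a careful person would: the job done as asked, in the order asked, and still so for the second after the job is handed in, with the robot touching nothing.
It also fails if it takes over 102 s, if anything falls off the work surface, if the arm or the gripper's body presses on something with over 40 N, if the wrist force passes 120 N, or if a joint passes its speed limit or range.

ROBOT

A 6-joint arm with a two-finger parallel gripper is mounted at the origin on the work surface. World frame = base frame: x ahead of the robot, y to its left, z up, the work surface at z = 0. Lengths are in mm, angles in rad, forces in N, time in s.
With the tool pointing down it reaches from about 350 to 925 mm from the base axis. Payload 6.4 kg.
Tool frame: the origin (TCP) lies on the front face of the gripper's body, between the roots of the fingers; the fingertips stand ctrl.tip_reach ahead of it and the grasp point (between the pads) lies 78 mm ahead of it (ctrl.tip_reach is the distance from the TCP to the fingertips, in mm); z points along the fingers, y is the line along which they close (so a half turn about z gives the same grasp; the last joint's range is limited). The gripper opens to 94 mm and grips with 3 to 60 N. Pads are 16 mm wide; open, the fingers measure 119 mm over their backs; the gripper's body (75 mm by 177 mm) begins 78 mm behind the grasp point.
Start: joints at [-1.362, 0.245, 1.558, -0, 1.339, -0.174], TCP at [242.793, -602.964, 302.655] pointing down, gripper open.
Joint ranges: [-3.13, 3.13], [-1.02, 2.26], [0.13, 2.54], [-0.95, 4.09], [0.21, 2.88], [-2.74, 2.74]. Speed limits (rad/s): [2.57, 2.57, 3.14, 3.14, 3.14, 3.14].

INTERFACE

Orientations are given as a unit quaternion [w, x, y, z].
In Python, from rig import ctrl gives the robot as it stands.
- The arm moves only by the shell command python3 -m inch 'ROWS' [OPENING] [FORCE]. ROWS is JSON, a list of rows, each a list of 6 numbers: the shift along the tool's x, y, z in mm, then the turn, a rotation vector about the tool's x, y, z in units of 5 degrees (1.0 is 5 degrees). In form: [[dx, dy, dz, rx, ry, rz], ...]. A call has 1 to 5 rows; each row is the pose to reach, as a shift and turn from the pose commanded when the call began, along the tool's axes at that moment; what a row does not reach only later rows make up. A row lasts 1/8 s, in which the tool goes at most 62.5 mm and 10.7 degrees, less where a joint would pass 70% of its speed; a pose out of reach is approached as far as the arm can. A call with a gripper value outside its range is refused whole. OPENING is the finger opening in mm, from 0 to 94, set as the call begins (- or left out, the last holds). The fingers move at their own pace and stop on an object; FORCE is the grip in N (left out, the last holds). Time passes only in rows, so rows that repeat a pose let the fingers close. It gives the time, the measured TCP pose, the force, the opening and the grip force at its end, in the units of the state.
- ctrl.sense(): the state, without advancing time (a new reading comes with each control period).
- ctrl.grab_frame(name): name is "side" or "top"; returns a dict with "frame" (400x640x3 uint8, blue, green, red), "mtx" (3x3 intrinsics, pixels), "R" (3x3) and "t" (3): a world point X has camera coordinates R X + t. Camera axes: x right, y down, z forward; pixel columns grow to the right and rows downward; lengths in mm; the calibration is good to about 2 mm. A picture is of the moment at which its call begins. There is no depth.
- ctrl.sign_off(): hands the job in; it is judged then, once.
The state is a dict: "time_s": time; "joint_positions": joint angles; "joint_vel": joint speeds; "effort": joint torques, N m; "tcp_pos": TCP position; "eef_rot": TCP orientation; "wrist_force": force on the tool from outside, world axes, zero at the start; "wrist_torque": the same for the moment, N m; "finger_gap": finger opening in mm; "grasp_force": force on a finger pad.
Only numpy, scipy, OpenCV 4.12 (cv2) and the standard library are available. Lean on these libraries where they do the work, as an engineer would, in place of code of your own. Each camera call takes 0.05 s, during which the arm holds its last target. There are 200 camera calls.

## Working session

There is one attempt and no reset: what is moved stays moved. The work goes in short steps, Python scripts to look and compute and a shell command to move; the robot and the scene stay as the last step left them, time stands still between calls to the robot, and variables do not carry over. Pictures are saved under pics/ and viewed, at most 14 in all, crops included, and the job is handed in when it is done.

```bash
mkdir -p pics; ls; python3 - <<'E'
from rig import ctrl
import cv2
for n in("top","side"):
    f=ctrl.grab_frame(n); cv2.imwrite(f"pics/{n}0.png",f["frame"]); print(n,f["mtx"].tolist(),f["R"].tolist(),f["t"].tolist())
s=ctrl.sense();print(s,ctrl.tip_reach)
E
```

```text
pics
top [[398.21600404209215, 0.0, 318.04756987307303], [0.0, 398.21600404209215, 200.66420786311514], [0.0, 0.0, 1.0]] [[0.02947436243747188, -0.9995636275272438, -0.001953582217830406], [-0.9906918437694372, -0.028952800567336734, -0.13300904491056462], [0.1328944417483933, 0.005855754766493573, -0.9911128984573335]] [64.9031733741742, 557.7688223078537, 854.532133700262]
side [[506.872537486934, 0.0, 325.6454243234262], [0.0, 506.872537486934, 208.98759868462008], [0.0, 0.0, 1.0]] [[0.9710742373850433, -0.2387759295826859, 0.0009385834971132393], [-0.18458819839809326, -0.7531808209292488, -0.6313840732838368], [0.1514662421109172, 0.6129475560243858, -0.7754697099594089]] [-536.8948254281393, 177.8778852144866, 1117.3469171557306]
{'time_s': 0.1, 'joint_positions': array([-1.36208887e+00,  2.45737233e-01,  1.55885190e+00, -7.83762443e-06,
        1.33868454e+00, -1.74108297e-01]), 'joint_vel': array([ 0.00058259, -0.00109404, -0.00065736, -0.00076171,  0.00013471,
       -0.00082656]), 'effort': array([-6.21010731e-04, -4.16916740e+01, -3.15523911e+01,  6.86867139e-02,
        3.10202781e-02, -5.40011206e-05]), 'tcp_pos': array([ 242.72038274, -602.59313722,  301.6815049 ]), 'eef_rot': array([-8.40315483e-04,  9.81736853e-01,  1.90242069e-01, -1.83520871e-05]), 'wrist_force': array([ 0.70739213, -0.08806279, -0.10672094]), 'wrist_torque': array([ 0.02381586, -0.05486301, -0.03193402]), 'grasp_force': 0.0, 'finger_gap': 94.11747119715342} 97.19999999999999
```

View pics/top0.png

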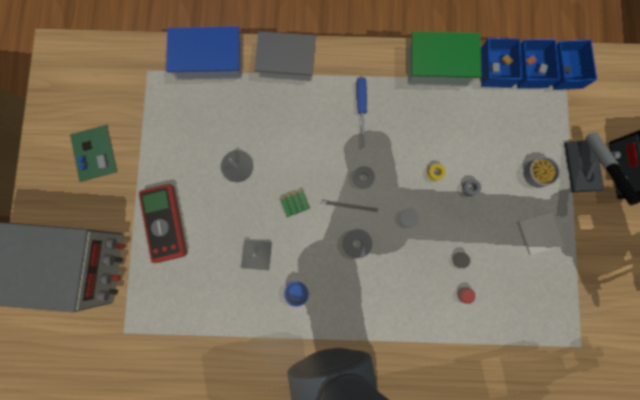

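View pics/side0.png

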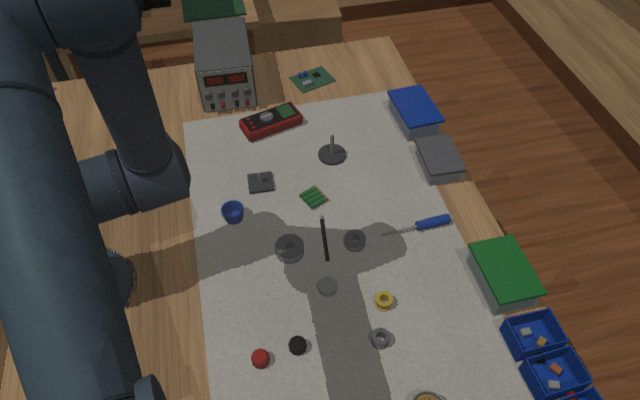

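Candidates (top view):
- Wide reel: (357,243).
- Middle reel: (363,177).
- Narrow reel, grey: (470,187). The yellow one at (437,171) is not meant.
- Flux tin, no hole: (407,217).
- Black cap: (461,260). The red one at (467,296) is not meant.
- Tall stand, round: (237,165).
- Short stand, square: (256,254).

Next is one close crop sheet.

```bash
python3 - <<'E'
import cv2,numpy as np
T=cv2.imread("pics/top0.png");S=cv2.imread("pics/side0.png")
c=[(T,357,243),(T,363,177),(T,470,187),(T,461,260),(T,237,165),(T,256,254),(S,289,248),(S,355,240),(S,380,338),(S,298,345),(S,332,148),(S,261,182)]
o=[]
for im,u,v in c:
    k=cv2.resize(im[v-25:v+25,u-25:u+25],(200,200),interpolation=cv2.INTER_CUBIC)
    k=cv2.convertScaleAbs(k,alpha=1.5,beta=15)
    for i in range(0,200,40): k[:4,i]=k[:4,i+1]=(0,0,255);k[i,:4]=k[i+1,:4]=(0,0,255)
    k[98:103,100]=(0,255,255);k[100,98:103]=(0,255,255)
    o.append(k)
cv2.imwrite("pics/crop.png",np.vstack([np.hstack(o[i:i+4]) for i in (0,4,8)]))
E
```

```text
(no output)
```

View pics/crop.png

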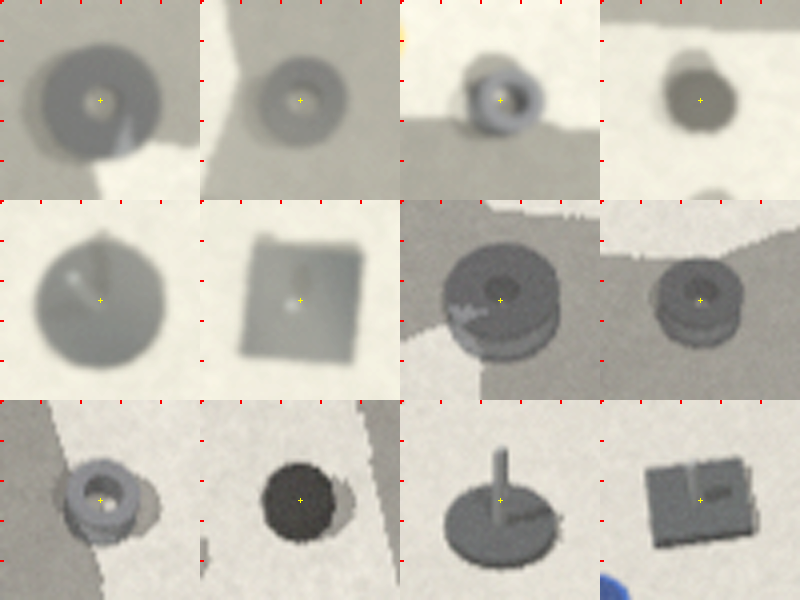

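The crop sheet confirms the choices. The reels have bores, the black cap has a closed top, the tall stand's tip is at about (230,158) and the short stand's is at about (254,255). Next I triangulate and write a move helper.

```bash
cat > h.py <<'E'
from rig import ctrl
import numpy as np
from scipy.spatial.transform import Rotation as Ro
def solve(obs,cams):
    "obs: list of (cam,u,v,z) -> xy least squares, residual per view"
    A=[];b=[]
    for n,u,v,z in obs:
        f=cams[n];M=np.asarray(f["mtx"]);P=M@np.c_[f["R"],f["t"]]
        for k,w in((0,u),(1,v)):
            r=P[k]-w*P[2]; s=np.linalg.norm(f["t"])*M[0,0]/600
            A.append(r[:2]/s);b.append(-(r[2]*z+r[3])/s)
    A,b=np.array(A),np.array(b);x=np.linalg.lstsq(A,b,rcond=None)[0]
    per=[np.linalg.solve(A[i:i+2],b[i:i+2]).round(1) for i in range(0,len(b),2)]
    return x.round(1),per
def go(x,y,z):
    s=ctrl.sense();q=s["eef_rot"];R=Ro.from_quat(np.r_[q[1:],q[0]])
    print("row",R.inv().apply(np.array([x,y,z])-s["tcp_pos"]).round(1),"t",round(s["time_s"],1))
E
python3 - <<'E'
from h import *
C={n:ctrl.grab_frame(n) for n in("top","side")}
O={"wide":[("top",357.5,243.5,28),("side",289.4,245.3,28)],"mid":[("top",363.5,177.2,24),("side",355,237.8,24)],
"narrow":[("top",472,187.3,24),("side",380.2,335.3,24)],"cap":[("top",461.5,260,20),("side",297.8,345.5,13)],
"tall":[("top",237,165.5,8),("top",230,158.5,77),("side",332.2,154.5,10),("side",332.2,135.2,77)],
"short":[("top",256.6,254,8),("top",253.8,255,44),("side",260.8,182,10)]}
for k,o in O.items(): print(k,*solve(o,C))
go(*solve(O["wide"],C)[0],180)
E
```

```text
wide [463.7 -10.1] [array([463.1,  -9.5]), array([464.7, -11.4])]
mid [615.8 -22.2] [array([614.7, -21.2]), array([617.2, -24.1])]
narrow [ 599.1 -269.3] [array([ 598.4, -268.9]), array([ 600. , -269.9])]
cap [ 433.9 -244.6] [array([ 433.4, -243.4]), array([ 434.4, -246.6])]
tall [637.2 272.9] [array([637.1, 273.6]), array([637. , 274.8]), array([636.8, 267.2]), array([636.9, 270.6])]
short [432.4 217.1] [array([433.2, 217.5]), array([431. , 217.9]), array([433.4, 213.9])]
row [ 426.3 -467.1  122.6] t 0.2
```

```bash
python3 -m inch '[[426,-467,122,0,0,0],[426,-467,122,0,0,0],[426,-467,122,0,0,0],[426,-467,122,0,0,0],[426,-467,122,0,0,0]]' 94 25; python3 -c "
from h import *
go(463.7,-10.1,180)"
```

```text
time_s: 0.82
tcp_pos: [350.2, -313.5, 243.1]
eef_rot: [0.0, 0.982, 0.19, 0.0]
wrist_force: [-0.5, 0.2, -1.1]
finger_gap: 93.9
grasp_force: 0.0
row [ 218.4 -239.2   63. ] t 0.8
```

```bash
python3 -m inch '[[218,-239,63,0,0,0],[218,-239,63,0,0,0],[218,-239,63,0,0,0],[218,-239,63,0,0,0],[218,-239,63,0,0,0]]'; python3 -m inch '[[0,0,0,0,0,0],[0,0,0,0,0,0]]' ; python3 -c "
from h import *
go(463.7,-10.1,101)"
```

```text
time_s: 1.45
tcp_pos: [457.5, -26.0, 183.7]
eef_rot: [0.0, 0.982, 0.19, 0.0]
wrist_force: [0.8, 0.4, 0.3]
finger_gap: 94.0
grasp_force: 0.0
time_s: 1.7
tcp_pos: [457.0, -28.2, 183.7]
eef_rot: [0.0, 0.982, 0.19, -0.0]
wrist_force: [0.5, -0.3, 0.3]
finger_gap: 93.7
grasp_force: 0.0
row [ 13.  -14.3  82.7] t 1.7
```

```bash
python3 -m inch '[[13,-14.3,0,0,0,0],[13,-14.3,0,0,0,0],[13,-14.3,40,0,0,0],[13,-14.3,40,0,0,0]]'; python3 - <<'E'
from h import *
import cv2
go(463.7,-10.1,101)
a=ctrl.grab_frame("top")["frame"][150:300,270:470];b=ctrl.grab_frame("side")["frame"][150:300,190:390]
cv2.imwrite("pics/w1.png",cv2.convertScaleAbs(cv2.resize(np.hstack([a,b]),(800,300),interpolation=cv2.INTER_CUBIC),alpha=1.5))
E
```

```text
time_s: 2.2
tcp_pos: [461.7, -10.8, 141.6]
eef_rot: [-0.001, 0.982, 0.189, -0.003]
wrist_force: [-1.1, 0.4, -0.2]
finger_gap: 94.0
grasp_force: 0.0
row [ 2.3  0.3 40.6] t 2.2
```

View pics/w1.png

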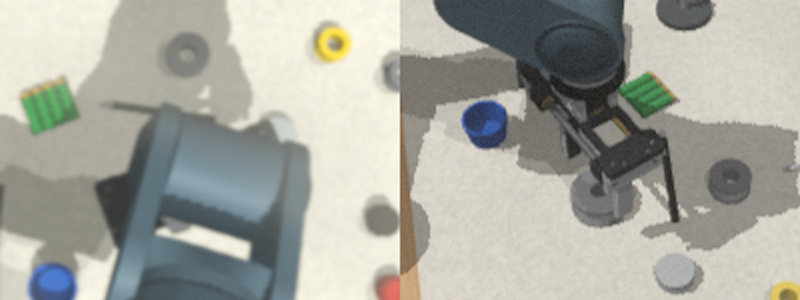

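```bash
python3 - <<'E'
from h import *
C={n:ctrl.grab_frame(n) for n in("top","side")}
for z in(0,5,40):
  for o in [("top",324,203,z),("top",377,210,z),("side",322,216,z),("side",328,260,z)]: print(z,o[0],solve([o,o],C)[1][0])
E
```

```text
0 top [555.5  67.4]
0 top [542.7 -56.3]
0 side [562.2  75.5]
0 side [545.3 -53.4]
5 top [554.9  67.5]
5 top [542.2 -55.5]
5 side [561.3  71.6]
5 side [544.5 -56.6]
40 top [550.4  67.8]
40 top [538.1 -50.5]
40 side [555.   44.6]
40 side [538.8 -79. ]
```

The rod lies flat at x of about 550 mm, 85 mm from the reel, so it's out of the way. Descending and gripping.

```bash
python3 -m inch '[[2,0,20,0,0,0],[2,0,40,0,0,0],[2,0,40,0,0,0],[2,0,40,0,0,0]]' 94; python3 -m inch '[[0,0,0,0,0,0],[0,0,0,0,0,0],[0,0,0,0,0,0],[0,0,0,0,0,0],[0,0,0,0,0,0]]' 40 25;python3 -m inch '[[0,0,0,0,0,0],[0,0,0,0,0,0],[0,0,0,0,0,0]]'
```

```text
time_s: 2.9
tcp_pos: [466.5, -9.4, 105.0]
eef_rot: [0.0, 0.982, 0.19, 0.001]
wrist_force: [0.2, 0.1, 0.4]
finger_gap: 94.3
grasp_force: 0.0
time_s: 3.52
tcp_pos: [465.6, -9.0, 103.9]
eef_rot: [-0.0, 0.982, 0.19, -0.0]
wrist_force: [-1.5, 1.2, 4.6]
finger_gap: 65.0
grasp_force: 24.8
time_s: 3.9
tcp_pos: [465.6, -9.0, 103.9]
eef_rot: [-0.0, 0.982, 0.19, -0.0]
wrist_force: [-2.2, 1.8, 6.1]
finger_gap: 65.0
grasp_force: 24.8
```

```bash
python3 -m inch '[[0,0,-60,0,0,0],[0,0,-120,0,0,0],[0,0,-120,0,0,0]]' - 35; python3 -c "
from h import *
print(ctrl.sense()['finger_gap'])
go(637.2,272.9,224)"
```

```text
time_s: 4.28
tcp_pos: [468.1, -9.9, 228.2]
eef_rot: [0.003, 0.982, 0.19, 0.005]
wrist_force: [0.4, -1.1, -3.7]
finger_gap: 64.7
grasp_force: 34.7
64.69836655765413
row [ 262.5 -199.2    5. ] t 4.3
```

```bash
python3 -m inch '[[52,-40,0,0,0,0],[104,-80,0,0,0,0],[156,-120,0,0,0,0],[208,-160,0,0,0,0],[250,-190,0,0,0,0]]'; python3 -m inch '[[10,-8,0,0,0,0],[10,-8,0,0,0,0],[10,-8,0,0,0,0]]';python3 - <<'E'
from h import *
import cv2
go(637.2,272.9,204)
a=ctrl.grab_frame("top")["frame"][90:240,160:310];b=ctrl.grab_frame("side")["frame"][60:210,260:410]
cv2.imwrite("pics/w2.png",cv2.convertScaleAbs(cv2.resize(np.hstack([a,b]),(800,400),interpolation=cv2.INTER_CUBIC),alpha=1.5))
E
```

```text
time_s: 4.9
tcp_pos: [625.4, 260.7, 219.8]
eef_rot: [0.0, 0.982, 0.19, -0.002]
wrist_force: [1.6, -1.9, -1.6]
finger_gap: 64.8
grasp_force: 34.7
time_s: 5.28
tcp_pos: [631.2, 269.0, 222.2]
eef_rot: [0.0, 0.982, 0.19, -0.001]
wrist_force: [-0.3, -0.4, -3.8]
finger_gap: 64.7
grasp_force: 34.7
row [ 7.1 -1.4 18.2] t 5.3
```

View pics/w2.png

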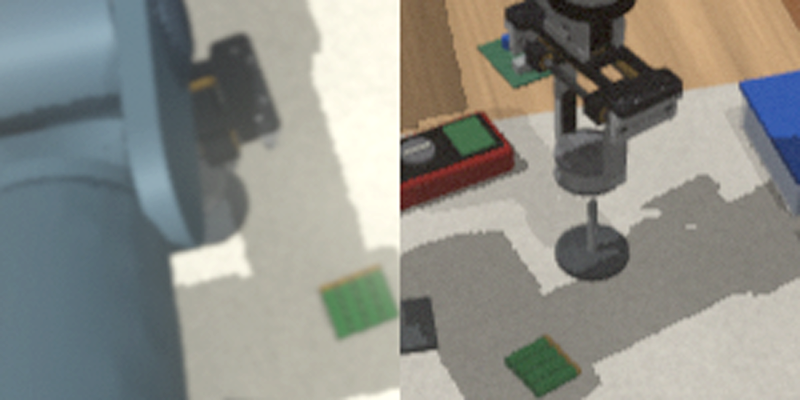

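```bash
python3 -m inch '[[7,-1.5,10,0,0,0],[7,-1.5,20,0,0,0],[7,-1.5,20,0,0,0],[7,-1.5,20,0,0,0]]'; python3 -m inch '[[0,0,6,0,0,0],[0,0,12,0,0,0],[0,0,18,0,0,0],[0,0,24,0,0,0],[0,0,30,0,0,0]]';python3 -c "
from h import *
go(637.2,272.9,114)"
```

```text
time_s: 5.88
tcp_pos: [637.9, 274.3, 203.6]
eef_rot: [0.0, 0.982, 0.19, -0.0]
wrist_force: [-0.8, -0.1, -3.5]
finger_gap: 64.7
grasp_force: 34.7
time_s: 6.5
tcp_pos: [637.9, 274.3, 173.2]
eef_rot: [-0.0, 0.982, 0.19, -0.0]
wrist_force: [0.0, -0.7, -3.4]
finger_gap: 64.6
grasp_force: 34.7
row [-1.2  1.1 59.2] t 6.5
```

Threaded over the tip with no added force. Continuing down.

```bash
python3 -m inch '[[-1,1,12,0,0,0],[-1,1,24,0,0,0],[-1,1,36,0,0,0],[-1,1,46,0,0,0],[-1,1,54,0,0,0]]'; python3 -m inch '[[0,0,2,0,0,0],[0,0,4,0,0,0],[0,0,5.5,0,0,0],[0,0,5.5,0,0,0]]'
```

```text
time_s: 7.12
tcp_pos: [637.3, 273.0, 118.8]
eef_rot: [0.0, 0.982, 0.19, -0.0]
wrist_force: [-0.2, 0.2, -4.0]
finger_gap: 65.0
grasp_force: 34.7
time_s: 7.62
tcp_pos: [637.5, 273.1, 114.4]
eef_rot: [-0.0, 0.982, 0.19, 0.0]
wrist_force: [-0.6, 0.1, -3.2]
finger_gap: 64.8
grasp_force: 34.7
```

```bash
python3 -m inch '[[0,0,1,0,0,0],[0,0,1.5,0,0,0],[0,0,1.5,0,0,0]]';python3 -m inch '[[0,0,0,0,0,0],[0,0,0,0,0,0],[0,0,0,0,0,0],[0,0,0,0,0,0],[0,0,0,0,0,0]]' 94; python3 -m inch '[[0,0,-40,0,0,0],[0,0,-90,0,0,0],[0,0,-120,0,0,0],[0,0,-120,0,0,0]]'; python3 -c "
from h import *
go(615.8,-22.2,200)"
```

```text
time_s: 8.0
tcp_pos: [637.7, 273.2, 114.0]
eef_rot: [-0.0, 0.982, 0.19, 0.0]
wrist_force: [-3.1, -1.5, 5.5]
finger_gap: 64.6
grasp_force: 34.6
time_s: 8.62
tcp_pos: [637.4, 273.0, 112.6]
eef_rot: [-0.0, 0.982, 0.19, 0.0]
wrist_force: [-0.2, -0.1, 0.3]
finger_gap: 93.6
grasp_force: 0.0
time_s: 9.12
tcp_pos: [638.8, 273.4, 236.2]
eef_rot: [-0.0, 0.982, 0.19, 0.003]
wrist_force: [-0.6, -0.1, 0.8]
finger_gap: 93.8
grasp_force: 0.0
row [-132.   265.6   35.5] t 9.1
```

```bash
python3 -m inch '[[-28,56,4,0,0,0],[-56,112,8,0,0,0],[-84,168,16,0,0,0],[-110,222,24,0,0,0],[-132,265,34,0,0,0]]' 76; python3 -m inch '[[0,0,0,0,0,0],[0,0,0,0,0,0]]'; python3 -c "
from h import *
go(615.8,-22.2,102)"
```

```text
time_s: 9.75
tcp_pos: [612.6, -24.2, 196.2]
eef_rot: [-0.001, 0.982, 0.19, -0.001]
wrist_force: [-0.5, -0.2, -0.3]
finger_gap: 76.0
grasp_force: 0.0
time_s: 10.0
tcp_pos: [613.4, -21.5, 197.3]
eef_rot: [-0.001, 0.982, 0.19, -0.001]
wrist_force: [-0.1, 0.9, 0.0]
finger_gap: 76.0
grasp_force: 0.0
row [ 2.1  1.7 95.3] t 10.0
```

```bash
python3 -m inch '[[2,1.7,30,0,0,0],[2,1.7,60,0,0,0],[2,1.7,80,0,0,0],[2,1.7,94,0,0,0],[2,1.7,94,0,0,0]]'; python3 -m inch '[[0,0,0,0,0,0],[0,0,0,0,0,0],[0,0,0,0,0,0],[0,0,0,0,0,0],[0,0,0,0,0,0]]' 30 25;python3 -m inch '[[0,0,0,0,0,0],[0,0,0,0,0,0]]' - 30
```

```text
time_s: 10.62
tcp_pos: [616.1, -22.3, 103.8]
eef_rot: [-0.0, 0.982, 0.191, -0.001]
wrist_force: [-0.8, -0.3, 0.5]
finger_gap: 76.1
grasp_force: 0.0
time_s: 11.25
tcp_pos: [616.8, -22.9, 105.5]
eef_rot: [0.0, 0.982, 0.19, 0.0]
wrist_force: [-1.6, 0.6, 6.1]
finger_gap: 49.7
grasp_force: 25.0
time_s: 11.5
tcp_pos: [616.8, -22.9, 105.5]
eef_rot: [0.0, 0.982, 0.19, 0.0]
wrist_force: [-2.1, 1.2, 5.9]
finger_gap: 49.7
grasp_force: 30.0
```

```bash
python3 -m inch '[[0,0,-60,0,0,0],[0,0,-120,0,0,0],[0,0,-120,0,0,0]]'; python3 -c "
from h import *
go(637.2,272.9,225)"
```

```text
time_s: 11.88
tcp_pos: [619.1, -23.6, 230.4]
eef_rot: [0.002, 0.982, 0.19, 0.005]
wrist_force: [1.4, 0.1, -1.4]
finger_gap: 49.5
grasp_force: 30.0
row [ 127.5 -268.3    4.8] t 11.9
```

```bash
python3 -m inch '[[27,-56,0,0,0,0],[54,-112,0,0,0,0],[80,-168,0,0,0,0],[106,-222,0,0,0,0],[127,-268,0,0,0,0]]'; python3 -m inch '[[0,0,0,0,0,0],[0,0,0,0,0,0],[0,0,0,0,0,0]]';python3 - <<'E'
from h import *
import cv2
go(637.2,272.9,205)
a=ctrl.grab_frame("top")["frame"][90:240,160:310];b=ctrl.grab_frame("side")["frame"][60:210,260:410]
cv2.imwrite("pics/m2.png",cv2.convertScaleAbs(cv2.resize(np.hstack([a,b]),(800,400),interpolation=cv2.INTER_CUBIC),alpha=1.5))
E
```

```text
time_s: 12.5
tcp_pos: [632.9, 275.0, 221.7]
eef_rot: [0.0, 0.982, 0.191, -0.002]
wrist_force: [0.3, -0.3, -1.8]
finger_gap: 49.9
grasp_force: 30.0
time_s: 12.88
tcp_pos: [634.0, 271.6, 223.8]
eef_rot: [0.0, 0.982, 0.189, -0.001]
wrist_force: [0.6, -0.4, -2.4]
finger_gap: 49.9
grasp_force: 30.0
row [ 3.4 -0.  18.8] t 12.9
```

View pics/m2.png

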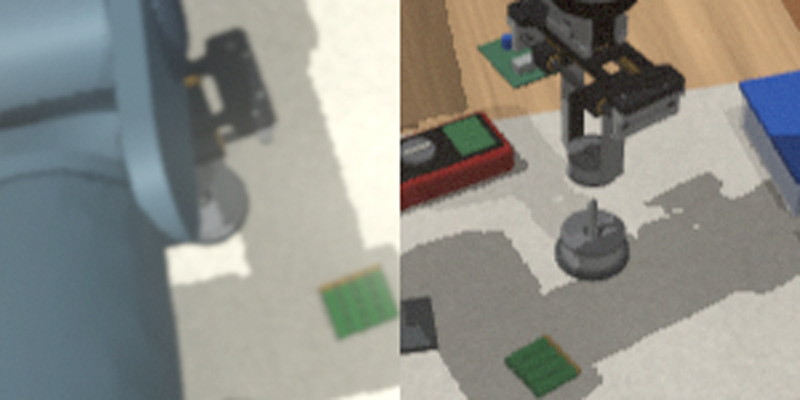

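The wide reel sits flat on the round base, and the middle reel hangs straight above the spindle. Lowering it.

```bash
python3 -m inch '[[3.4,0,10,0,0,0],[3.4,0,20,0,0,0],[3.4,0,20,0,0,0],[3.4,0,20,0,0,0]]'; python3 -m inch '[[0,0,8,0,0,0],[0,0,16,0,0,0],[0,0,24,0,0,0],[0,0,30,0,0,0],[0,0,36,0,0,0]]';python3 -c "
from h import *
go(637.2,272.9,143.5)"
```

```text
time_s: 13.48
tcp_pos: [637.3, 274.4, 204.5]
eef_rot: [-0.0, 0.982, 0.19, -0.0]
wrist_force: [1.4, 0.4, -2.5]
finger_gap: 49.8
grasp_force: 30.0
time_s: 14.1
tcp_pos: [637.3, 274.4, 168.2]
eef_rot: [0.0, 0.982, 0.19, -0.0]
wrist_force: [-0.5, 0.0, -2.5]
finger_gap: 49.7
grasp_force: 30.0
row [-0.6  1.4 24.7] t 14.1
```

```bash
python3 -m inch '[[-0.5,1,6,0,0,0],[-0.5,1,12,0,0,0],[-0.5,1,18,0,0,0],[-0.5,1,22,0,0,0],[-0.5,1,22,0,0,0]]'; python3 -m inch '[[0,0,1,0,0,0],[0,0,2,0,0,0],[0,0,3,0,0,0],[0,0,3,0,0,0]]'
```

```text
time_s: 14.72
tcp_pos: [637.0, 273.2, 146.2]
eef_rot: [0.0, 0.982, 0.19, -0.0]
wrist_force: [0.4, 0.2, -2.0]
finger_gap: 49.6
grasp_force: 30.0
time_s: 15.22
tcp_pos: [637.2, 273.3, 143.6]
eef_rot: [0.0, 0.982, 0.19, -0.0]
wrist_force: [0.5, -0.3, -1.9]
finger_gap: 49.6
grasp_force: 30.0
```

```bash
python3 -m inch '[[0,0,1,0,0,0],[0,0,1.5,0,0,0],[0,0,1.5,0,0,0]]';python3 -m inch '[[0,0,0,0,0,0],[0,0,0,0,0,0],[0,0,0,0,0,0],[0,0,0,0,0,0]]' 80; python3 -m inch '[[0,0,-40,0,0,0],[0,0,-90,0,0,0],[0,0,-90,0,0,0],[0,0,-90,0,0,0]]'; python3 -c "
from h import *
go(433.9,-244.6,200)"
```

```text
time_s: 15.6
tcp_pos: [637.5, 273.4, 143.5]
eef_rot: [0.0, 0.982, 0.19, 0.0]
wrist_force: [-3.2, -1.4, 4.8]
finger_gap: 49.6
grasp_force: 30.0
time_s: 16.1
tcp_pos: [637.2, 273.3, 142.0]
eef_rot: [-0.0, 0.982, 0.19, -0.0]
wrist_force: [0.2, 0.9, 0.8]
finger_gap: 79.8
grasp_force: 0.0
time_s: 16.6
tcp_pos: [636.9, 273.2, 231.5]
eef_rot: [0.0, 0.982, 0.19, -0.0]
wrist_force: [0.3, -1.0, -0.1]
finger_gap: 80.4
grasp_force: 0.0
row [-381.6  404.5   31.8] t 16.6
```

```bash
python3 -m inch '[[-40,43,0,0,0,0],[-80,86,0,0,0,0],[-120,129,0,0,0,0],[-160,172,0,0,0,0],[-200,215,0,0,0,0]]' 60; python3 -m inch '[[-40,42,6,0,0,0],[-80,85,12,0,0,0],[-120,127,20,0,0,0],[-160,168,28,0,0,0],[-181,189,31,0,0,0]]'; python3 -m inch '[[0,0,0,0,0,0],[0,0,0,0,0,0]]'; python3 - <<'E'
from h import *
import cv2
go(433.9,-244.6,106)
a=ctrl.grab_frame("top")["frame"][90:240,160:310];b=ctrl.grab_frame("side")["frame"]
b=np.hstack([b[80:230,255:405],b[240:390,230:380]])
cv2.imwrite("pics/c1.png",cv2.convertScaleAbs(cv2.resize(np.hstack([a,b]),(800,267),interpolation=cv2.INTER_CUBIC),alpha=1.5))
E
```

```text
time_s: 17.23
tcp_pos: [530.0, -2.2, 230.0]
eef_rot: [-0.001, 0.982, 0.19, -0.002]
wrist_force: [-0.0, -0.2, -0.2]
finger_gap: 60.1
grasp_force: 0.0
time_s: 17.85
tcp_pos: [432.5, -245.1, 198.7]
eef_rot: [-0.002, 0.982, 0.189, -0.001]
wrist_force: [-0.0, -0.4, -0.0]
finger_gap: 59.9
grasp_force: 0.0
time_s: 18.1
tcp_pos: [434.4, -242.8, 200.1]
eef_rot: [-0.001, 0.982, 0.19, -0.001]
wrist_force: [-0.4, -0.7, 0.5]
finger_gap: 60.1
grasp_force: 0.0
row [-1.1  1.7 94.1] t 18.1
```

View pics/c1.png

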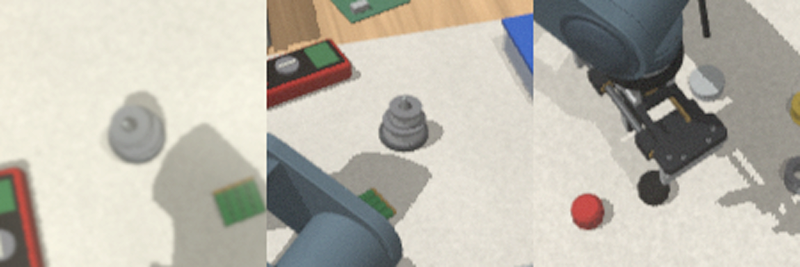

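Both reels are stacked level and the gripper is above the black cap. Descending.

```bash
python3 -m inch '[[-1,1.7,30,0,0,0],[-1,1.7,60,0,0,0],[-1,1.7,80,0,0,0],[-1,1.7,95,0,0,0],[-1,1.7,95,0,0,0]]'; python3 -m inch '[[0,0,0,0,0,0],[0,0,0,0,0,0],[0,0,0,0,0,0],[0,0,0,0,0,0],[0,0,0,0,0,0]]' 20 20;python3 -m inch '[[0,0,0,0,0,0]]'; python3 -m inch '[[0,0,-60,0,0,0],[0,0,-120,0,0,0],[0,0,-120,0,0,0],[0,0,-120,0,0,0]]'; python3 -c "
from h import *
go(637.2,272.9,225)"
```

```text
time_s: 18.82
tcp_pos: [434.2, -244.8, 105.3]
eef_rot: [-0.001, 0.982, 0.191, -0.001]
wrist_force: [0.5, 0.7, 0.7]
finger_gap: 60.1
grasp_force: 0.0
time_s: 19.45
tcp_pos: [434.7, -246.0, 106.8]
eef_rot: [0.0, 0.982, 0.19, 0.0]
wrist_force: [-0.7, 0.2, 5.8]
finger_gap: 33.8
grasp_force: 20.0
time_s: 19.58
tcp_pos: [434.7, -246.0, 106.8]
eef_rot: [0.0, 0.982, 0.19, 0.0]
wrist_force: [-0.3, 1.8, 5.9]
finger_gap: 34.0
grasp_force: 20.0
time_s: 20.08
tcp_pos: [433.9, -245.3, 225.1]
eef_rot: [-0.001, 0.982, 0.19, -0.0]
wrist_force: [-0.2, -0.4, -0.8]
finger_gap: 33.6
grasp_force: 20.0
row [ 3.822e+02 -4.047e+02  4.000e-01] t 20.1
```

```bash
python3 -m inch '[[40,-43,0,0,0,0],[80,-86,0,0,0,0],[120,-129,0,0,0,0],[160,-172,0,0,0,0],[200,-215,0,0,0,0]]'; python3 -m inch '[[40,-42,0,0,0,0],[80,-84,0,0,0,0],[120,-126,0,0,0,0],[160,-166,0,0,0,0],[182,-190,0,0,0,0]]'; python3 -m inch '[[0,0,0,0,0,0],[0,0,0,0,0,0],[0,0,0,0,0,0]]'; python3 - <<'E'
from h import *
import cv2
go(637.2,272.9,200)
b=ctrl.grab_frame("side")["frame"][60:210,260:410]
cv2.imwrite("pics/c2.png",cv2.convertScaleAbs(cv2.resize(b,(450,450),interpolation=cv2.INTER_CUBIC),alpha=1.5))
E
```

```text
time_s: 20.7
tcp_pos: [538.7, 30.5, 223.3]
eef_rot: [-0.001, 0.982, 0.19, -0.002]
wrist_force: [0.2, -0.4, -0.3]
finger_gap: 33.9
grasp_force: 20.0
time_s: 21.32
tcp_pos: [636.7, 274.8, 222.3]
eef_rot: [0.0, 0.982, 0.191, -0.003]
wrist_force: [0.2, -0.9, -0.4]
finger_gap: 33.5
grasp_force: 20.0
time_s: 21.7
tcp_pos: [637.0, 271.3, 225.3]
eef_rot: [0.0, 0.982, 0.19, -0.001]
wrist_force: [0.6, -0.2, 0.2]
finger_gap: 33.5
grasp_force: 20.0
row [ 0.8 -1.4 25.3] t 21.7
```

View pics/c2.png

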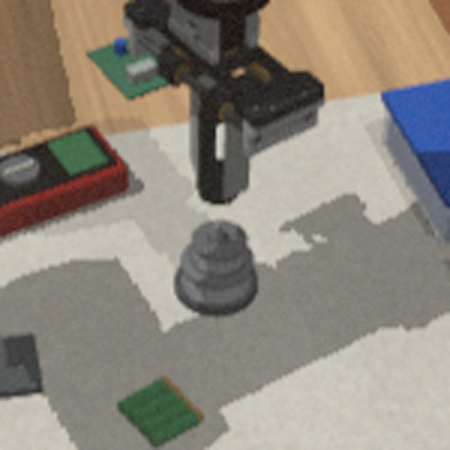

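The cap hangs over the spindle (about pixel 220 in the crop). Lowering it gently.

```bash
python3 -m inch '[[0.8,-1.4,12,0,0,0],[0.8,-1.4,24,0,0,0],[0.8,-1.4,34,0,0,0],[0.8,-1.4,38,0,0,0],[0.8,-1.4,38,0,0,0]]'; python3 -m inch '[[0,0,3,0,0,0],[0,0,6,0,0,0],[0,0,9,0,0,0],[0,0,11,0,0,0],[0,0,13,0,0,0]]'; python3 -m inch '[[0,0,2,0,0,0],[0,0,4,0,0,0],[0,0,5,0,0,0],[0,0,5,0,0,0]]'
```

```text
time_s: 22.38
tcp_pos: [637.6, 274.2, 187.7]
eef_rot: [0.0, 0.982, 0.19, -0.0]
wrist_force: [-0.9, -0.9, -0.2]
finger_gap: 33.8
grasp_force: 20.0
time_s: 23.0
tcp_pos: [637.7, 274.2, 175.1]
eef_rot: [-0.0, 0.982, 0.19, -0.0]
wrist_force: [0.2, -0.4, -0.1]
finger_gap: 33.6
grasp_force: 20.0
time_s: 23.5
tcp_pos: [637.7, 274.2, 170.1]
eef_rot: [-0.0, 0.982, 0.19, -0.0]
wrist_force: [0.0, -0.6, 0.3]
finger_gap: 33.6
grasp_force: 20.0
```

```bash
python3 -m inch '[[0,0,1,0,0,0],[0,0,2,0,0,0],[0,0,2,0,0,0]]';python3 -m inch '[[0,0,0,0,0,0],[0,0,0,0,0,0],[0,0,0,0,0,0],[0,0,0,0,0,0]]' 64; python3 -m inch '[[0,0,-40,0,0,0],[0,0,-70,0,0,0],[0,0,-70,0,0,0],[0,0,-70,0,0,0]]'; python3 -c "
from h import *
go(599.1,-269.3,200)"
```

```text
time_s: 23.88
tcp_pos: [637.8, 274.3, 168.9]
eef_rot: [0.0, 0.982, 0.19, 0.0]
wrist_force: [-1.5, -0.7, 4.1]
finger_gap: 33.8
grasp_force: 20.0
time_s: 24.38
tcp_pos: [637.6, 274.2, 168.0]
eef_rot: [0.0, 0.982, 0.19, -0.0]
wrist_force: [-0.0, -0.5, 0.0]
finger_gap: 63.6
grasp_force: 0.0
time_s: 24.88
tcp_pos: [637.1, 274.1, 236.6]
eef_rot: [0.0, 0.982, 0.19, -0.001]
wrist_force: [0.0, -0.2, -1.0]
finger_gap: 63.9
grasp_force: 0.0
row [-238.1  489.9   36.9] t 24.9
```

```bash
python3 -m inch '[[-27,55,0,0,0,0],[-54,110,0,0,0,0],[-81,165,0,0,0,0],[-108,220,0,0,0,0],[-134,275,0,0,0,0]]' 60; python3 -m inch '[[-26,54,6,0,0,0],[-52,108,14,0,0,0],[-78,162,24,0,0,0],[-104,214,36,0,0,0],[-104,214,36,0,0,0]]'; python3 -m inch '[[0,0,0,0,0,0]]'; python3 - <<'E'
from h import *
import cv2
go(599.1,-269.3,106)
F=ctrl.grab_frame("top");a=F["frame"][90:240,160:310];b=ctrl.grab_frame("side")["frame"]
b=np.hstack([b[80:230,255:405],b[240:390,310:460]])
cv2.imwrite("pics/n1.png",cv2.convertScaleAbs(cv2.resize(np.hstack([a,b]),(800,267),interpolation=cv2.INTER_CUBIC),alpha=1.5))
E
```

```text
time_s: 25.5
tcp_pos: [614.7, -32.6, 235.8]
eef_rot: [-0.001, 0.982, 0.19, -0.002]
wrist_force: [1.1, -0.1, -0.3]
finger_gap: 60.1
grasp_force: 0.0
time_s: 26.12
tcp_pos: [597.5, -271.2, 198.6]
eef_rot: [-0.002, 0.982, 0.188, -0.002]
wrist_force: [-0.0, 0.4, -0.2]
finger_gap: 60.3
grasp_force: 0.0
time_s: 26.25
tcp_pos: [599.0, -267.4, 200.5]
eef_rot: [-0.001, 0.982, 0.19, -0.001]
wrist_force: [0.5, 0.4, 0.1]
finger_gap: 59.8
grasp_force: 0.0
row [-0.4  2.1 94.5] t 26.2
```

View pics/n1.png

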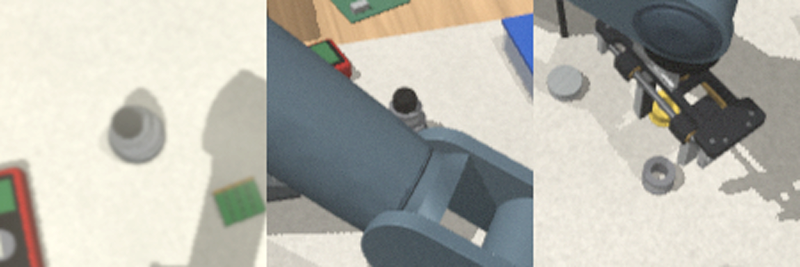

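The cap sits on the stack and the fingers straddle the grey narrow reel. Descending.

```bash
python3 -m inch '[[-0.4,2,30,0,0,0],[-0.4,2,60,0,0,0],[-0.4,2,80,0,0,0],[-0.4,2,95,0,0,0],[-0.4,2,95,0,0,0]]'; python3 -m inch '[[0,0,0,0,0,0],[0,0,0,0,0,0],[0,0,0,0,0,0],[0,0,0,0,0,0],[0,0,0,0,0,0]]' 20 20;python3 -m inch '[[0,0,0,0,0,0]]' - 25; python3 -m inch '[[0,0,-60,0,0,0],[0,0,-120,0,0,0],[0,0,-120,0,0,0],[0,0,-120,0,0,0]]'; python3 -c "
from h import *
go(432.4,217.1,225)"
```

```text
time_s: 26.98
tcp_pos: [599.7, -269.6, 106.3]
eef_rot: [-0.001, 0.982, 0.191, -0.001]
wrist_force: [-0.6, -0.6, -0.3]
finger_gap: 60.1
grasp_force: 0.0
time_s: 27.6
tcp_pos: [600.4, -270.6, 108.2]
eef_rot: [0.0, 0.982, 0.19, 0.0]
wrist_force: [-0.7, 1.9, 4.6]
finger_gap: 37.1
grasp_force: 20.0
time_s: 27.72
tcp_pos: [600.4, -270.6, 108.2]
eef_rot: [0.0, 0.982, 0.19, 0.0]
wrist_force: [-0.9, 1.1, 6.5]
finger_gap: 37.1
grasp_force: 25.0
time_s: 28.22
tcp_pos: [599.3, -269.9, 225.9]
eef_rot: [-0.001, 0.982, 0.19, -0.001]
wrist_force: [-0.1, 0.1, -1.4]
finger_gap: 37.1
grasp_force: 25.0
row [  27.  -514.1    1.7] t 28.2
```

```bash
python3 -m inch '[[3,-58,0,0,0,0],[6,-116,0,0,0,0],[9,-174,0,0,0,0],[12,-232,0,0,0,0],[15,-290,0,0,0,0]]'; python3 -m inch '[[3,-56,0,0,0,0],[6,-112,0,0,0,0],[9,-168,0,0,0,0],[12,-224,0,0,0,0],[12,-224,0,0,0,0]]'; python3 -m inch '[[0,0,20,0,0,0],[0,0,40,0,0,0],[0,0,40,0,0,0],[0,0,40,0,0,0]]'; python3 - <<'E'
from h import *
import cv2
go(432.4,217.1,160)
b=ctrl.grab_frame("side")["frame"][110:230,190:350]
cv2.imwrite("pics/n2.png",cv2.convertScaleAbs(cv2.resize(b,(640,480),interpolation=cv2.INTER_CUBIC),alpha=1.5))
E
```

```text
time_s: 28.85
tcp_pos: [503.3, 6.2, 224.4]
eef_rot: [-0.001, 0.982, 0.19, -0.002]
wrist_force: [0.3, 0.6, 0.1]
finger_gap: 37.1
grasp_force: 25.0
time_s: 29.48
tcp_pos: [430.2, 218.9, 224.5]
eef_rot: [-0.0, 0.981, 0.193, -0.003]
wrist_force: [0.1, 0.1, -0.3]
finger_gap: 37.4
grasp_force: 25.0
time_s: 29.98
tcp_pos: [433.1, 216.0, 187.0]
eef_rot: [0.0, 0.982, 0.19, -0.0]
wrist_force: [-0.2, -0.6, -1.3]
finger_gap: 37.5
grasp_force: 25.0
row [-0.3 -1.3 27. ] t 30.0
```

View pics/n2.png

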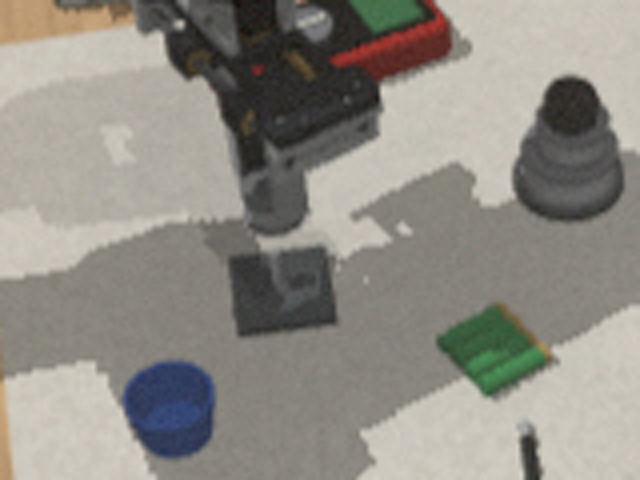

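The tall stand's stack is complete and level, and the narrow reel is above the short spindle. Lowering it.

```bash
python3 -m inch '[[0,-1.3,10,0,0,0],[0,-1.3,20,0,0,0],[0,-1.3,30,0,0,0],[0,-1.3,38,0,0,0],[0,-1.3,46,0,0,0]]'; python3 -m inch '[[0,0,6,0,0,0],[0,0,12,0,0,0],[0,0,18,0,0,0],[0,0,20,0,0,0],[0,0,20,0,0,0]]'
```

```text
time_s: 30.65
tcp_pos: [432.5, 217.8, 140.6]
eef_rot: [-0.0, 0.982, 0.19, -0.0]
wrist_force: [0.3, 0.1, -0.9]
finger_gap: 37.3
grasp_force: 25.0
time_s: 31.28
tcp_pos: [432.5, 217.8, 121.1]
eef_rot: [0.0, 0.982, 0.19, -0.0]
wrist_force: [0.3, -0.1, -0.6]
finger_gap: 37.4
grasp_force: 25.0
```

```bash
python3 -m inch '[[0,0,1,0,0,0],[0,0,2,0,0,0],[0,0,3,0,0,0],[0,0,3,0,0,0]]'
```

```text
time_s: 31.78
tcp_pos: [432.5, 217.8, 118.2]
eef_rot: [0.0, 0.982, 0.19, 0.0]
wrist_force: [0.7, 0.1, -0.5]
finger_gap: 37.3
grasp_force: 25.0
```

```bash
python3 -m inch '[[0,0,1,0,0,0],[0,0,1,0,0,0]]';python3 -m inch '[[0,0,0,0,0,0],[0,0,0,0,0,0],[0,0,0,0,0,0],[0,0,0,0,0,0]]' 64; python3 -m inch '[[0,0,-40,0,0,0],[0,0,-90,0,0,0],[0,0,-140,0,0,0],[0,0,-140,0,0,0]]'; python3 -m inch '[[0,58,0,0,0,0],[0,116,0,0,0,0],[0,174,0,0,0,0],[0,232,0,0,0,0],[0,290,0,0,0,0]]';python3 -m inch '[[0,58,0,0,0,0],[0,116,0,0,0,0],[0,174,0,0,0,0],[0,174,0,0,0,0],[0,174,0,0,0,0]]'; python3 - <<'E'
from h import *
import cv2
a=ctrl.grab_frame("top")["frame"][120:300,130:330];b=ctrl.grab_frame("side")["frame"][90:270,200:400]
cv2.imwrite("pics/f.png",cv2.convertScaleAbs(cv2.resize(np.hstack([a,b]),(800,360),interpolation=cv2.INTER_CUBIC),alpha=1.5))
E
```

```text
time_s: 32.02
tcp_pos: [432.7, 217.9, 118.2]
eef_rot: [0.0, 0.982, 0.19, -0.0]
wrist_force: [-3.0, -1.9, 7.3]
finger_gap: 37.1
grasp_force: 25.0
time_s: 32.52
tcp_pos: [432.5, 217.8, 117.1]
eef_rot: [-0.0, 0.982, 0.19, -0.0]
wrist_force: [-0.3, 0.1, -0.4]
finger_gap: 64.3
grasp_force: 0.0
time_s: 33.02
tcp_pos: [434.6, 218.4, 261.9]
eef_rot: [-0.0, 0.982, 0.19, 0.005]
wrist_force: [0.1, -0.2, -0.7]
finger_gap: 64.0
grasp_force: 0.0
time_s: 33.65
tcp_pos: [540.7, -52.9, 255.6]
eef_rot: [-0.001, 0.982, 0.19, -0.001]
wrist_force: [0.7, -0.2, 0.2]
finger_gap: 63.9
grasp_force: 0.0
time_s: 34.28
tcp_pos: [605.2, -212.0, 255.5]
eef_rot: [-0.001, 0.982, 0.19, -0.001]
wrist_force: [-0.1, 0.6, -0.7]
finger_gap: 64.0
grasp_force: 0.0
```

View pics/f.png

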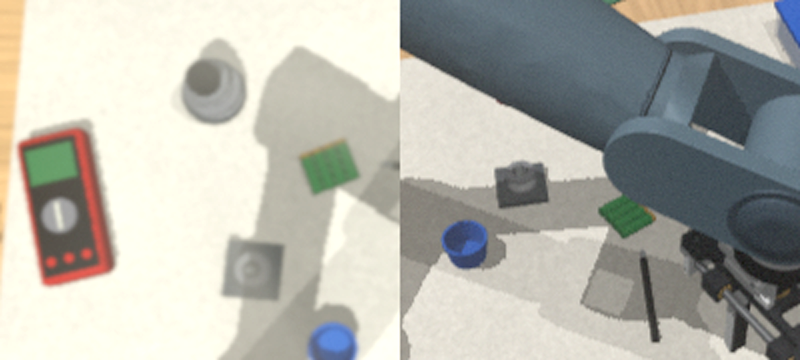

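The narrow reel sits on the square base with the spindle showing in its bore. The tall stack with its cap is intact, and the batteries and multimeter are where they were. Handing in.

```bash
python3 -m inch '[[0,0,0,0,0,0],[0,0,0,0,0,0]]'; python3 -c "
from rig import ctrl
print(ctrl.sign_off())"
```

```text
time_s: 34.62
tcp_pos: [605.8, -211.8, 257.4]
eef_rot: [0.0, 0.982, 0.191, 0.0]
wrist_force: [-0.3, 0.2, -0.5]
finger_gap: 64.1
grasp_force: 0.0
the job is handed in; nothing more can be done
None
```

I handed the job in at about 35 s: the wide reel, middle reel and black cap are stacked on the tall stand, the narrow reel is on the short stand, all looking seated and level in the last pictures, and I never touched the tin, batteries, multimeter or screwdriver.

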